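# Angle a long strut channel out of a half-covered stock bin

## Task

Take the long metal strut channel out of the half-covered blue stock bin: it is longer than the opening, so raise its free end and draw it out diagonally, gently, without forcing it against the cover. Finish holding it in the gripper, steady and level, about 10 cm clear above the top of the bin; do not put it down or let go. Leave the short offcut, the carton and the white tub where they are.

Things in the scene. Friction and masses are not known exactly. Their poses are not given: they have to be found in the camera images.
- bin: Blue plastic stock bin fixed to the bench, 180 (x) x 290 (y) mm outside, inside 170 x 280 mm, walls 5 mm, floor 6 mm thick (inner floor at z = 6 mm). Origin at the centre of its underside, z up, y along its length. Side walls and +y end wall 76 mm high; -y end wall (the open end) 68 mm. Its +y part is covered, its -y part open.
- cover: Flat blue cover fixed on the bin, 180 (x) x 120 (y) mm, 4 mm thick, origin at the centre of its underside, axes as the bin's. It closes the bin from y = +25 to +145 mm in the bin's frame; underside 76 mm, top 80 mm above the bench.
- bin_mouth (a point): Centre of the bin's open mouth, 76 mm above the bin's underside, axes as the bin's. The mouth is 170 mm wide (x) and 165 mm long (y), from the inner face of the -y end wall to the cover's edge.
- channel: Long aluminium strut channel, a U open at the top with slots in its web: 260 (along its y) x 41 (x) x 21 mm high, sides 3 mm thick, 0.15 to 0.31 kg. Origin at the centre of its underside. Starts loose, flat on the bin's floor, its y along the bin's y within 2.5 degrees, its -y end in the open mouth 4 to 16 mm from the -y end wall, its +y end under the cover.
- channel_end_a (a point): Centre of the channel's -y end face (its free end, in the mouth at the start), 10.5 mm above its underside.
- channel_end_b (a point): Centre of the channel's +y end face (under the cover at the start), 10.5 mm above its underside.
- offcut: Bystander: short piece of the same channel, 110 x 41 x 21 mm, lying on the bench. Origin at the centre of its underside.
- carton: Bystander: small cardboard carton, 80 x 110 x 65 mm, on the bench. Origin at the centre of its underside.
- tub: Bystander: white plastic tub, 90 mm across, 80 mm high, on the bench. Origin at the centre of its underside.

How it is judged:
By the outcome, as a careful person would: the job done as asked, in the order asked, and still so for the second after the job is handed in, while the arm keeps its last pose, push and grip.
It also fails if it takes over 40 s, if anything falls off the work surface, if the arm or the gripper's body presses on something with over 40 N, if the wrist force passes 120 N, or if a joint passes its speed limit or range.

## Robot

A 6-joint arm with a two-finger parallel gripper is mounted at the origin on the work surface. World frame = base frame: x ahead of the robot, y to its left, z up, the work surface at z = 0. Lengths are in m, angles in rad, forces in N, time in s.
With the tool pointing down it reaches from about 0.375 to 0.925 m from the base axis. Payload 5.7 kg.
Tool frame: the origin (TCP) lies between the finger pads; the fingertips stand 25 mm ahead of it and the grasp point (between the pads) lies 6 mm ahead of it; z points along the fingers, y is the line along which they close (so a half turn about z gives the same grasp; the last joint's range is limited). The gripper opens to 85 mm and grips with 20 to 120 N. Pads are 22 mm wide; open, the fingers measure 114 mm over their backs; the gripper's body (76 mm by 85 mm) begins 54 mm behind the grasp point. The pads swing forward as they close: fully open they stand 13 mm farther back than shut.
Start: joints at [0.991, 0.359, 1.51, -0, 1.272, -0.115], TCP at [0.269, 0.536, 0.256] pointing down, gripper open.
Joint ranges: [-2.97, 2.97], [-1.01, 2.36], [0.21, 2.38], [-0.96, 4.11], [0.2, 2.71], [-2.98, 2.98]. Speed limits (rad/s): [2.39, 2.39, 3.14, 3.14, 3.14, 3.14].

## Interface

Orientations are given as [roll, pitch, yaw] about the fixed x, y, z axes, in that order (R = Rz(yaw) Ry(pitch) Rx(roll)).
In Python, from workcell import arm gives the robot as it stands. The module is installed in compiled form; this text tells all that it offers.
- The arm moves only by the shell command python3 -m jog 'ROWS' [OPENING] [FORCE]. ROWS is a JSON object of lists of equal length, an entry for each row: "delta_pos": the shift along the world's x, y, z in cm, a list of three; "dr": the turn, a rotation vector about the world's x, y, z in degrees, a list of three. A call has 1 to 5 rows; each row shifts and turns the commanded pose from where the row before left it; what a row does not reach is not made up. A row lasts 1/10 s, in which the tool goes at most 50 mm and 8.59 degrees, less where a joint would pass 70% of its speed; a pose out of reach is approached as far as the arm can. A call is refused whole if a number of a shift passes 5 or a number of a turn 8.59, either way. A call with a gripper value outside its range is refused whole. OPENING is the opening, from -1 (shut) to 1 (fully open), set as the call begins (- or left out, the last holds). The fingers move at their own pace and stop on an object; FORCE is the grip in N (left out, the last holds). Time passes only in rows, so rows that do not move let the fingers close. It gives the time, the measured TCP pose, the force, the opening and the grip force at its end, in the units of the state.
- arm.read_state(): the state, without advancing time (a new reading comes with each control period).
- arm.snapshot(name): name is "scene" or "top"; returns a dict with "frame" (480x640x3 uint8, blue, green, red), "range_z" (480x640 float32, m along the optical axis (not along the pixel's ray), 0 where there is no reading), "intrinsics" (3x3 intrinsics, pixels), "k1" (the pictures are not rectified: a ray, as slopes to the right and down, at radius r is drawn at 1 + k1 r^2 times it, then the intrinsics apply), "world_from_camera" (4x4, takes a point from camera to world coordinates). Camera axes: x right, y down, z forward; pixel columns grow to the right and rows downward; lengths in m; the calibration is good to about 2 mm. A picture is of the moment at which its call begins.
- arm.close_job(): hands the job in; it is judged then, once.
Trained networks look in the newest picture that a camera, given by its name, has taken for a name from the list of things; names that differ only in an ending like _2 or _b are one class to them, and where a whole thing is asked for, a point or a joint stands for the part that bears it (a point fixed in the world has none). Each returns a list of dicts, best first, with "p" (0 to 1); they miss things now and then, are a little off and sometimes report something else, mostly with a low value. They report only what shows in the picture. A call takes as long as a camera call.
- arm.trace(camera, name): "mask" (480x640 bool, what is visible of it) and "extent" ([left, top, right, bottom] in pixels, round what is visible of it).
The state is a dict: "time": time; "joint_pos": joint angles; "joint_vel": joint speeds; "tau": joint torques, N m; "position": TCP position; "eef_rot": TCP orientation; "wrist_force": force on the tool from outside, world axes, zero at the start; "ft_torque": the same for the moment, N m; "width": finger opening in m; "finger_force": force on a finger pad.
Only numpy, scipy, OpenCV 4.12 (cv2) and the standard library are available. Lean on these libraries where they do the work, as an engineer would, in place of code of your own. Each camera call takes 0.05 s, during which the arm holds its last target. There are 200 camera calls.

## Working session

There is one attempt and no reset: what is moved stays moved. The work goes in short steps, Python scripts to look and compute and a shell command to move; the robot and the scene stay as the last step left them, time stands still between calls to the robot, and variables do not carry over. Pictures are saved under pics/ and viewed, at most 10 in all, crops included, and the job is handed in when it is done.

```bash
mkdir -p pics
cat > h.py <<'E'
import numpy as np, cv2
from workcell import arm
def pts(s,mask):
    v,u=np.nonzero(mask&(s["range_z"]>0)); K=s["intrinsics"]
    d=cv2.undistortPoints(np.c_[u,v].astype(float)[:,None],K,np.array([s["k1"],0,0,0.]))[:,0]
    z=s["range_z"][v,u]; P=np.c_[d*z[:,None],z,np.ones(len(z))]
    return (P@s["world_from_camera"].T)[:,:3]
E
python3 - <<'E'
from h import *
ims=[]
for c in("scene","top"):
    s=arm.snapshot(c); f=s["frame"].copy(); print(c,s["k1"],s["world_from_camera"].round(3).tolist())
    for n in("bin","cover","channel","offcut","carton","tub"):
        for r in arm.trace(c,n)[:2]:
            p=pts(s,r["mask"]); 
            if len(p)==0: continue
            print(n,round(r["p"],2),r["extent"],"lo",np.percentile(p,2,axis=0).round(3),"hi",np.percentile(p,98,axis=0).round(3))
            rect=cv2.minAreaRect(p[:,:2].astype(np.float32)*1000); print("   rect",np.round(rect[0],0),np.round(rect[1],0),round(rect[2],1))
    cv2.imwrite(f"pics/{c}.png",f)
print(arm.read_state())
E
```

```text
scene -0.0021756279736821565 [[-0.158, 0.557, -0.815, 1.659], [0.987, 0.073, -0.141, 0.234], [-0.019, -0.827, -0.562, 0.845], [0.0, 0.0, 0.0, 1.0]]
bin 0.79 [219.6, 228.4, 350.0, 303.6] lo [ 0.514 -0.167  0.004] hi [0.703 0.119 0.083]
   rect [549. -43.] [332. 305.] 87.9
cover 0.77 [287.1, 232.5, 350.4, 281.3] lo [0.525 0.002 0.078] hi [0.699 0.117 0.084]
   rect [610.  59.] [121. 190.] 87.8
cover 0.72 [218.3, 226.9, 349.3, 306.6] lo [ 0.514 -0.167  0.004] hi [0.703 0.119 0.083]
   rect [547. -44.] [333. 310.] 87.9
channel 0.75 [240.2, 261.0, 291.0, 274.0] lo [ 0.588 -0.149  0.008] hi [ 0.628 -0.026  0.031]
   rect [596. -87.] [130.  68.] 89.1
offcut 0.94 [178.4, 223.8, 196.6, 250.8] lo [ 0.412 -0.364 -0.001] hi [ 0.534 -0.304  0.026]
   rect [ 513. -329.] [224.  55.] 12.4
carton 0.68 [133.1, 245.8, 191.1, 286.8] lo [ 0.605 -0.391  0.005] hi [ 0.694 -0.274  0.069]
   rect [ 604. -332.] [130. 167.] 77.9
tub 0.56 [458.9, 234.9, 493.9, 274.5] lo [0.469 0.391 0.006] hi [0.555 0.47  0.081]
   rect [513. 431.] [87. 93.] 73.4
top -0.19909036718952747 [[0.017, -0.996, 0.093, 0.401], [-1.0, -
[... 1228 characters left out ...]
.1
{'time': 0.7, 'joint_pos': array([ 9.90858502e-01,  3.58776721e-01,  1.51041772e+00,  2.98897609e-05,
        1.27248167e+00, -1.15091397e-01]), 'joint_vel': array([-1.73541161e-04,  3.93522139e-04, -3.97108024e-04, -1.93932341e-03,
        1.80274244e-03,  8.75709577e-05]), 'tau': array([ 1.10112102e-03, -5.27401578e+01, -2.79004776e+01, -4.92491381e-04,
        1.46405600e-03,  3.93294826e-06]), 'position': array([0.26894778, 0.53631191, 0.25627389]), 'eef_rot': array([-3.14151303e+00, -3.79637515e-05,  2.67673744e+00]), 'wrist_force': array([ 0.29121647, -0.35012568, -0.57131865]), 'ft_torque': array([0.0138711, 0.0265896, 0.0684846]), 'finger_force': 0.0, 'width': 0.08498517759169717}
```

View pics/scene.png

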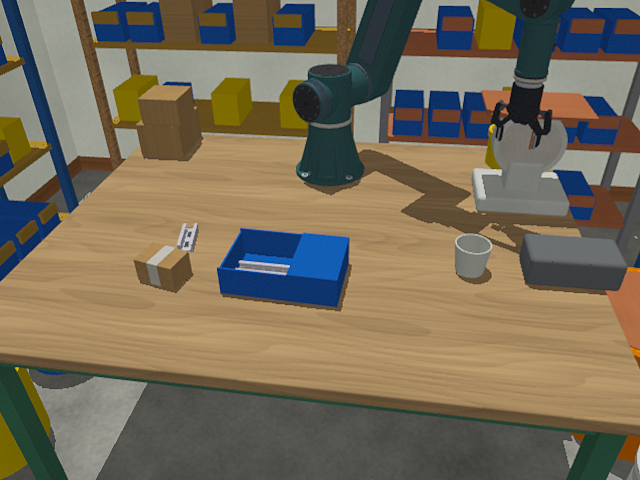

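View pics/top.png

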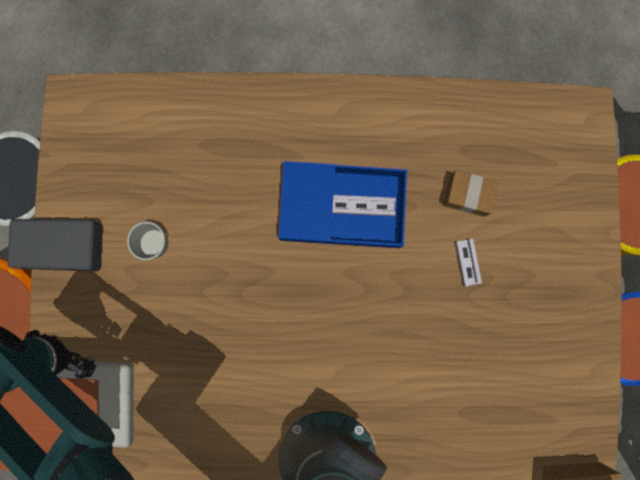

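The scene view shows the bin with its mouth at the robot's right (px 219–350, 228–304) and the channel at 240–291. In the top view the bin is at 281–406 x 162–250, and the channel's visible part at 333–395 x 194–215. The bystanders are clear of the bin. The channel lies along world y at x≈0.61, with its free end at y≈-0.15.

```bash
python3 -m jog '{"delta_pos":[[1.7,-3.1,0],[1.7,-3.1,0],[1.7,-3.1,0],[1.7,-3.1,0],[1.7,-3.1,0]],"dr":[[0,0,-3.2],[0,0,-3.2],[0,0,-3.2],[0,0,-3.2],[0,0,-3.2]]}' 1 80
python3 -m jog '{"delta_pos":[[1.7,-3.1,0],[1.7,-3.1,0],[1.7,-3.1,0],[1.7,-3.1,0],[1.7,-3.1,0]],"dr":[[0,0,-3.2],[0,0,-3.2],[0,0,-3.2],[0,0,-3.2],[0,0,-3.2]]}'
python3 -m jog '{"delta_pos":[[1.7,-3.1,0],[1.7,-3.1,0],[1.7,-3.1,0],[1.7,-3.1,0],[1.7,-3.1,0]],"dr":[[0,0,-3.2],[0,0,-3.2],[0,0,-3.2],[0,0,-3.2],[0,0,-3.2]]}'
python3 - <<'E'
from h import *
s=arm.snapshot("top")
for n in("channel","bin","cover"):
    r=arm.trace("top",n)[0]; p=pts(s,r["mask"])
    if n=="channel":
        p=p[(p[:,2]>.0)&(p[:,2]<.035)]
        ys=np.arange(-.145,-.005,.01); e=[]
        for y in ys:
            q=p[abs(p[:,1]-y)<.005]
            if len(q)>5: e.append((y,(q[:,0].min()+q[:,0].max())/2,np.ptp(q[:,0])))
        e=np.array(e); print(e.round(4).tolist()); f=np.polyfit(e[:,0],e[:,1],1); print("x at -.086",np.polyval(f,-.086),"slope deg",np.degrees(np.arctan(f[0])),"ymin",p[:,1].min())
    else: print(n,cv2.minAreaRect(p[p[:,2]>.065][:,:2].astype(np.float32)*1000))
E
```

```text
time: 1.2
position: [0.3544, 0.3802, 0.2564]
eef_rot: [3.141, 0.0, 2.396]
wrist_force: [0.3, 0.5, 0.1]
width: 0.0853
finger_force: 0.0
time: 1.7
position: [0.4395, 0.225, 0.2565]
eef_rot: [3.141, 0.0, 2.116]
wrist_force: [0.9, 0.1, 0.5]
width: 0.0852
finger_force: 0.0
time: 2.2
position: [0.5246, 0.0699, 0.2565]
eef_rot: [3.141, 0.0, 1.837]
wrist_force: [0.3, 0.9, 0.9]
width: 0.0853
finger_force: 0.0
[[-0.145, 0.6088, 0.04], [-0.135, 0.6096, 0.0414], [-0.125, 0.6106, 0.0398], [-0.115, 0.6096, 0.0368], [-0.105, 0.6091, 0.0366], [-0.095, 0.6086, 0.0382], [-0.085, 0.6087, 0.0371], [-0.075, 0.6104, 0.0393], [-0.065, 0.6099, 0.0386], [-0.055, 0.611, 0.0409], [-0.045, 0.6118, 0.0401], [-0.035, 0.6114, 0.04]]
x at -.086 0.6100469242031675 slope deg 1.137875604969669 ymin -0.15262108402961105
bin ((589.771484375, -26.756973266601562), (289.4715576171875, 217.39129638671875), 88.82408905029297)
cover ((611.3970947265625, 60.8641471862793), (118.97766876220703, 180.6754913330078), 86.78433227539062)
```

```bash
python3 -m jog '{"delta_pos":[[1.7,-3.1,0],[1.7,-3.1,0],[1.7,-3.1,0],[1.7,-3.1,0],[1.7,-3.1,0]],"dr":[[0,0,-3.3],[0,0,-3.3],[0,0,-3.3],[0,0,-3.3],[0,0,-3.3]]}'
python3 -m jog '{"delta_pos":[[0,0,-3.4],[0,0,-3.4],[0,0,-3.4],[0,0,-3.2],[0,0,0]],"dr":[[0,0,0],[0,0,0],[0,0,0],[0,0,0],[0,0,0]]}'
python3 - <<'E'
from h import *
s=arm.snapshot("scene"); cv2.imwrite("pics/s2.png",cv2.resize(s["frame"][180:330,170:370],(800,600)))
E
```

```text
time: 2.9
position: [0.609, -0.0831, 0.2563]
eef_rot: [-3.141, -0.001, 1.551]
wrist_force: [0.8, 0.6, -0.5]
width: 0.0853
finger_force: 0.0
time: 3.4
position: [0.605, -0.0813, 0.1181]
eef_rot: [-3.132, -0.003, 1.553]
wrist_force: [-0.5, 0.9, 0.3]
width: 0.0852
finger_force: 0.0
```

View pics/s2.png

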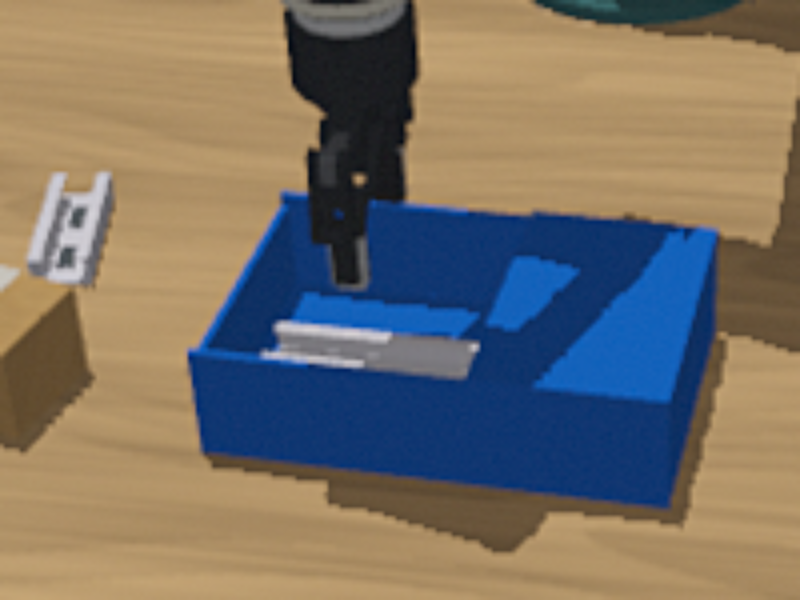

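The gripper is above the mouth (crop px ~350,290) with the fingers straddling the channel line. Next I correct a few millimetres and go down.

```bash
python3 -m jog '{"delta_pos":[[0.5,-0.4,-1.0],[0,0,-2],[0,0,-2],[0,0,-1.3],[0,0,0]],"dr":[[0,0,0],[0,0,0],[0,0,0],[0,0,0],[0,0,0]]}'
```

```text
time: 3.95
position: [0.6137, -0.0875, 0.0586]
eef_rot: [-3.14, -0.0, 1.551]
wrist_force: [0.4, -0.1, 0.2]
width: 0.0858
finger_force: 0.0
```

```bash
python3 -m jog '{"delta_pos":[[-0.4,0.1,-1.0],[0,0,-0.8],[0,0,-0.5],[0,0,0]],"dr":[[0,0,0],[0,0,0],[0,0,0],[0,0,0]]}'
python3 -m jog '{"delta_pos":[[0,0,0],[0,0,0],[0,0,0],[0,0,0],[0,0,0]],"dr":[[0,0,0],[0,0,0],[0,0,0],[0,0,0],[0,0,0]]}' 0.3 30
```

```text
time: 4.35
position: [0.6095, -0.0866, 0.0356]
eef_rot: [-3.14, -0.0, 1.551]
wrist_force: [-0.4, 0.6, 0.5]
width: 0.0856
finger_force: 0.0
time: 4.85
position: [0.61, -0.0867, 0.0364]
eef_rot: [3.141, 0.0, 1.551]
wrist_force: [0.6, -0.3, 0.2]
width: 0.0555
finger_force: 0.0
```

```bash
python3 -m jog '{"delta_pos":[[0,0,-0.35],[0,0,0]],"dr":[[0,0,0],[0,0,0]]}'
python3 -m jog '{"delta_pos":[[0,0,0],[0,0,0],[0,0,0],[0,0,0],[0,0,0]],"dr":[[0,0,0],[0,0,0],[0,0,0],[0,0,0],[0,0,0]]}' -1 80
python3 - <<'E'
from h import *
s=arm.read_state();print(s["position"],s["wrist_force"],s["ft_torque"],s["finger_force"])
E
```

```text
time: 5.05
position: [0.6096, -0.0866, 0.0323]
eef_rot: [-3.141, -0.0, 1.551]
wrist_force: [-0.4, -0.1, 0.3]
width: 0.0556
finger_force: 0.0
time: 5.55
position: [0.6102, -0.0867, 0.0331]
eef_rot: [3.141, 0.0, 1.551]
wrist_force: [-1.1, 0.4, 5.0]
width: 0.0393
finger_force: 82.1
[ 0.61018111 -0.08671371  0.0330944 ] [-1.10156048  0.37623388  4.95482444] [ 0.06980318  0.12590074 -0.07938017] 82.05407738685608
```

```bash
python3 -m jog '{"delta_pos":[[0,0.1,0.8],[0,0.1,0.7],[0,0,0.8],[0,-0.1,0.7],[0,0,0]],"dr":[[-2,0,0],[-2,0.1,0],[-2,0,0],[-2,0.1,0],[0,0,0]]}'
python3 - <<'E'
from h import *
s=arm.read_state();print(s["position"],s["wrist_force"],s["ft_torque"],s["finger_force"])
s=arm.snapshot("scene"); cv2.imwrite("pics/s3.png",cv2.resize(s["frame"][180:330,170:370],(800,600)))
E
```

```text
time: 6.05
position: [0.6099, -0.0849, 0.0627]
eef_rot: [-3.141, 0.14, 1.553]
wrist_force: [-0.6, -0.6, -3.0]
width: 0.0393
finger_force: 81.2
[ 0.60986973 -0.08491476  0.0627485 ] [-0.62841645 -0.56435159 -2.95701353] [-0.03760512 -0.03716647  0.01731675] 81.16976380348206
```

View pics/s3.png

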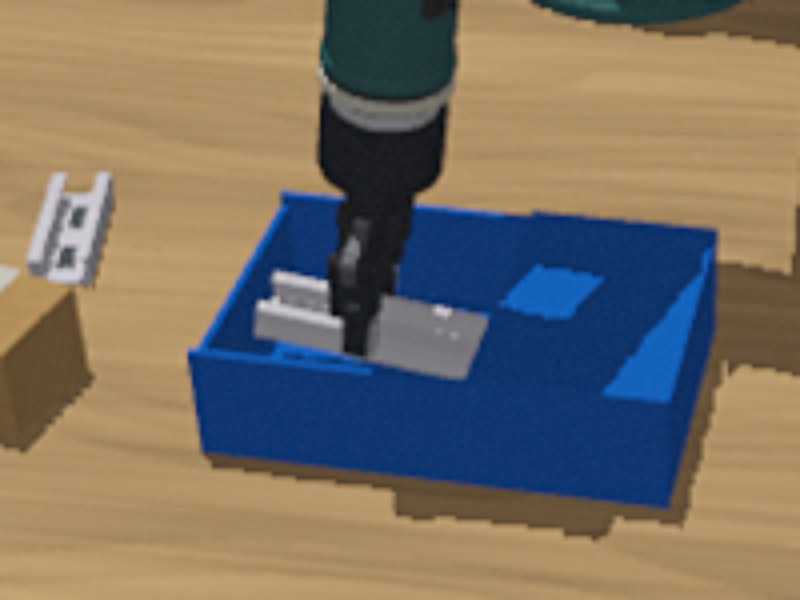

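The channel's free end is rising (crop px 255–480, 270–375), held squarely and clear of the cover. The forces are only its weight, so I keep tilting to 16°.

```bash
python3 -m jog '{"delta_pos":[[0,0,0.65],[0,0,0.65],[0,0,0.65],[0,0,0.65],[0,0,0]],"dr":[[-2,0,0],[-2,0.1,0],[-2,0,0],[-2,0.1,0],[0,0,0]]}'
python3 - <<'E'
from h import *
s=arm.read_state();print(s["position"],s["wrist_force"],s["ft_torque"],s["finger_force"])
s=arm.snapshot("scene"); cv2.imwrite("pics/s4.png",cv2.resize(s["frame"][180:330,170:370],(800,600)))
r=arm.trace("scene","channel")[0];p=pts(s,r["mask"]);print(r["p"],np.percentile(p,[1,99],axis=0).round(3).tolist())
for y in np.arange(-.16,0.01,.02):
    q=p[abs(p[:,1]-y)<.01]
    if len(q)>3: print(round(y,2),np.percentile(q[:,2],[2,98]).round(3))
E
```

```text
time: 6.6
position: [0.6098, -0.0851, 0.0883]
eef_rot: [-3.139, 0.279, 1.552]
wrist_force: [-0.3, 0.1, -3.2]
width: 0.0396
finger_force: 81.2
[ 0.60978766 -0.0851215   0.08834439] [-0.30785317  0.09337646 -3.24550742] [ 0.09349988  0.02418752 -0.05581835] 81.1633837223053
0.65 [[0.58, -0.152, 0.044], [0.635, -0.01, 0.101]]
-0.16 [0.048 0.092]
-0.14 [0.07  0.102]
-0.12 [0.071 0.098]
-0.1 [0.074 0.091]
-0.08 [0.06  0.122]
-0.06 [0.054 0.078]
-0.04 [0.043 0.073]
-0.02 [0.044 0.068]
-0.0 [0.062 0.083]
```

View pics/s4.png

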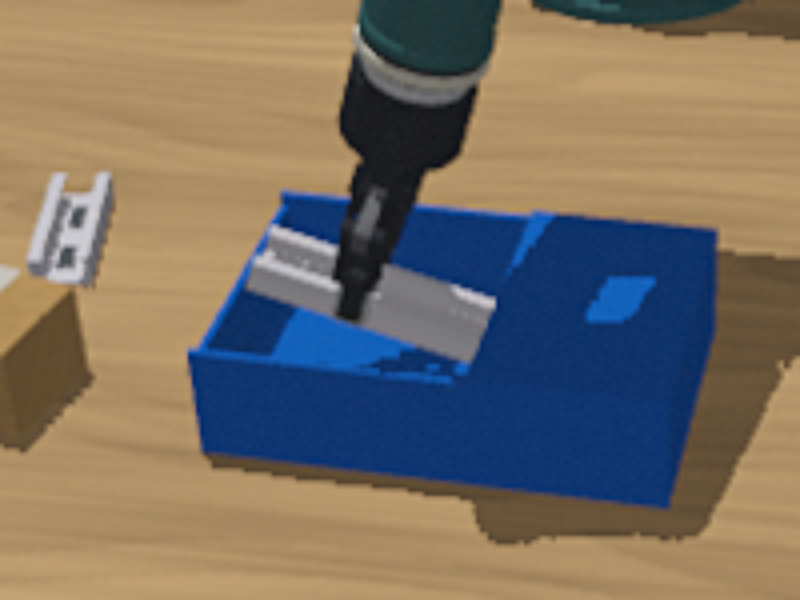

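It is now at 16°: the free end is above the end wall (crop px ~250,260) and the top edge is under the cover lip with a gap (crop px ~490,300). I draw it out along its own axis.

```bash
python3 -m jog '{"delta_pos":[[-0.02,-1,0.29],[-0.02,-1.3,0.37],[-0.02,-1.4,0.4],[-0.02,-1.4,0.4],[0,-0.6,0.17]],"dr":[[0,0,0],[0,0,0],[0,0,0],[0,0,0],[0,0,0]]}'
python3 -m jog '{"delta_pos":[[-0.02,-1,0.29],[-0.02,-1.4,0.4],[-0.02,-1.4,0.4],[-0.02,-1.4,0.4],[0,-1.1,0.32]],"dr":[[0,0,0],[0,0,0],[0,0,0],[0,0,0],[0,0,0]]}'
python3 - <<'E'
from h import *
s=arm.snapshot("scene"); cv2.imwrite("pics/s5.png",cv2.resize(s["frame"][180:330,170:370],(800,600)))
E
```

```text
time: 7.2
position: [0.6094, -0.1451, 0.1059]
eef_rot: [-3.141, 0.28, 1.549]
wrist_force: [-0.1, -0.0, -3.1]
width: 0.0392
finger_force: 81.2
time: 7.7
position: [0.6084, -0.2072, 0.1237]
eef_rot: [-3.14, 0.28, 1.551]
wrist_force: [-0.3, -0.4, -2.6]
width: 0.0391
finger_force: 81.2
```

View pics/s5.png

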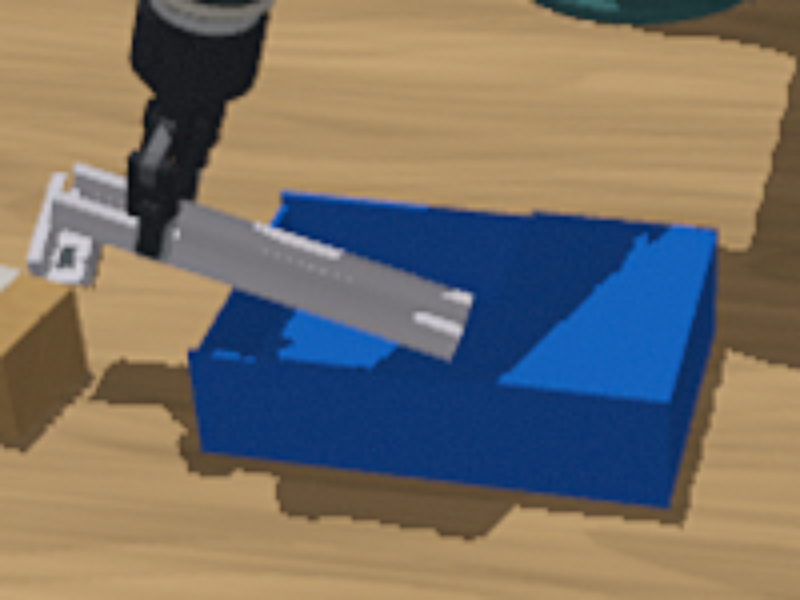

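End b (crop px ~455,330) is now out from under the cover's lip. I lift straight up, level the channel, then bring it back over the bin.

```bash
python3 -m jog '{"delta_pos":[[0,-0.1,1],[0,-0.1,2],[0,0,2.2],[0,0,2],[0,0,0.9]],"dr":[[0,0,0],[0,0,0],[0,0,0],[0,0,0],[0,0,0]]}'
python3 -m jog '{"delta_pos":[[0,0,0],[0,0,0],[0,0,0],[0,0,0],[0,0,0]],"dr":[[3,0,0],[4,-0.1,0],[4,0,0],[4,-0.1,0],[1,0,0]]}'
python3 -m jog '{"delta_pos":[[0,1,0],[0,2.5,0],[0,3.5,0],[0,3,0],[0,1.5,0]],"dr":[[0,0,0],[0,0,0],[0,0,0],[0,0,0],[0,0,0]]}'
python3 -m jog '{"delta_pos":[[0,0,0],[0,0,0],[0,0,0]],"dr":[[0,0,0],[0,0,0],[0,0,0]]}'
python3 - <<'E'
from h import *
for c in("scene","top"):
    s=arm.snapshot(c); cv2.imwrite(f"pics/{c}6.png",s["frame"] if c=="top" else cv2.resize(s["frame"][180:330,150:350],(800,600)))
    r=arm.trace(c,"channel")[0];p=pts(s,r["mask"]);p=p[p[:,2]>.13];print(c,r["p"],np.percentile(p,[1,99],axis=0).round(3).tolist())
    for y in np.arange(-.15,.12,.03):
        q=p[abs(p[:,1]-y)<.01]
        if len(q)>3: print(round(y,2),np.percentile(q[:,2],[3,50,97]).round(3),np.percentile(q[:,0],[3,97]).round(3))
    for n in("offcut","carton","tub"):
        for r in arm.trace(c,n)[:1]: p=pts(s,r["mask"]);print(n,r["extent"])
E
```

```text
time: 8.25
position: [0.6094, -0.2074, 0.2067]
eef_rot: [3.14, 0.28, 1.551]
wrist_force: [0.2, -0.3, -2.7]
width: 0.0393
finger_force: 81.2
time: 8.75
position: [0.6082, -0.2086, 0.2041]
eef_rot: [-3.138, -0.001, 1.55]
wrist_force: [0.7, -0.7, -3.1]
width: 0.0393
finger_force: 81.2
time: 9.25
position: [0.6073, -0.0887, 0.2039]
eef_rot: [-3.137, -0.0, 1.554]
wrist_force: [0.4, 0.5, -2.8]
width: 0.0391
finger_force: 81.2
time: 9.55
position: [0.6085, -0.0935, 0.2042]
eef_rot: [-3.138, 0.001, 1.552]
wrist_force: [-0.5, -0.2, -3.0]
width: 0.0393
finger_force: 81.2
scene 0.64 [[0.587, -0.155, 0.178], [0.636, 0.1, 0.201]]
-0.15 [0.181 0.191 0.201] [0.587 0.629]
-0.12 [0.178 0.191 0.2  ] [0.59 0.63]
-0.09 [0.18  0.192 0.201] [0.588 0.631]
-0.06 [0.18  0.191 0.2  ] [0.588 0.632]
-0.03 [0.179 0.191 0.2  ] [0.589 0.633]
0.0 [0.179 0.191 0.2  ] [0.59  0.634]
0.03 [0.179 0.19  0.2  ] [0.591 0.635]
0.06 [0.179 0.191 0.2  ] [0.592 0.635]
0.09 [0.179 0.19  0.2  ] [0.592 0.637]
offcut [178.9, 223.4, 195.6, 251.5]
carton [131.9, 244.8, 192.1, 285.6]
tub [456.7, 234.0, 492.9, 277.5]
top 0.74 [[0.587, -0.157, 0.174], [0.633, 0.099, 0.203]]
-0.15 [0.177 0.184 0.201] [0.587 0.614]
-0.12 [0.176 0.196 0.382] [0.579 0.592]
-0.06 [0.191 0.194 0.201] [0.588 0.596]
-0.03 [0.175 0.181 0.201] [0.591 0.629]
0.0 [0.175 0.183 0.201] [0.591 0.631]
0.03 [0.175 0.183 0.201] [0.592 0.632]
0.06 [0.174 0.183 0.2  ] [0.593 0.632]
0.09 [0.175 0.183 0.201] [0.593 0.634]
offcut [454.9, 240.0, 480.9, 286.9]
carton [286.3, 179.0, 409.4, 205.6]
tub [129.3, 224.4, 169.0, 258.2]
```

View pics/scene6.png

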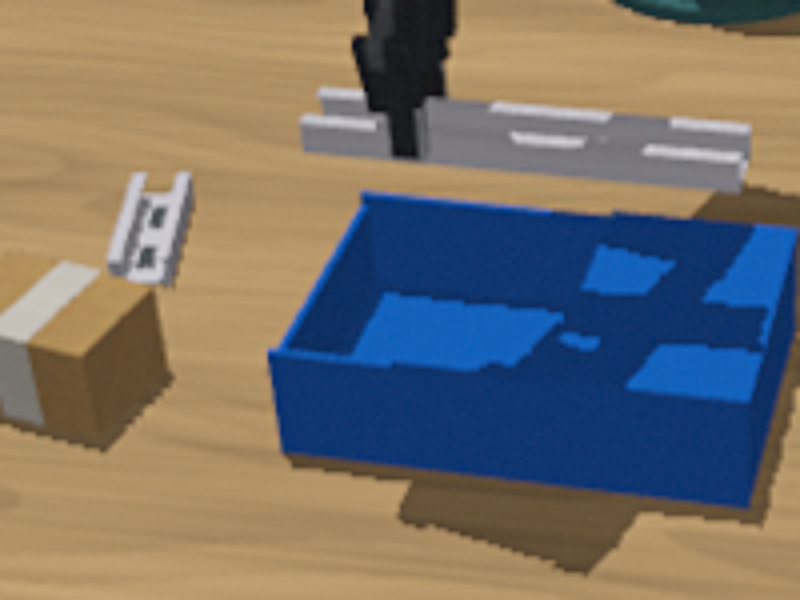

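The channel is level above the bin (crop px 300–750, 90–190), with its underside at z≈0.178, about 10 cm above the bin top. The bystanders have not moved. I let it settle and hand in.

```bash
python3 -m jog '{"delta_pos":[[0,0,0],[0,0,0],[0,0,0],[0,0,0],[0,0,0]],"dr":[[0,0,0],[0,0,0],[0,0,0],[0,0,0],[0,0,0]]}'
python3 -c 'from workcell import arm; print(arm.close_job())'
```

```text
time: 10.55
position: [0.6083, -0.0926, 0.2042]
eef_rot: [-3.138, 0.0, 1.552]
wrist_force: [-0.4, -0.2, -3.7]
width: 0.0392
finger_force: 81.2
the job is handed in; nothing more can be done
None
```

The channel came out diagonally with no contact forces seen in the readings, and it was handed in held level and steady in the gripper about 10 cm above the bin; the offcut, carton and tub were left where they were.

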